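Change over the bench supply through centre off

ROBOT

A 6-joint arm with a two-finger parallel gripper is mounted at the origin on the work surface. World frame = base frame: x ahead of the robot, y to its left, z up, the work surface at z = 0. Lengths are in mm, angles in rad, forces in N, time in s.
With the tool pointing down it reaches from about 275 to 750 mm from the base axis. Payload 10.2 kg.
Tool frame: the origin (TCP) lies midway between the tips of the shut fingers; the grasp point (between the pads) lies 19 mm behind it; z points along the fingers, y is the line along which they close (so a half turn about z gives the same grasp; the last joint's range is limited). The gripper opens to 85 mm and grips with 20 to 120 N. Pads are 22 mm wide; open, the fingers measure 114 mm over their backs; the gripper's body (76 mm by 85 mm) begins 54 mm behind the grasp point. The pads swing forward as they close: fully open they stand 13 mm farther back than shut.
Start: joints at [1.013, 0.313, 1.498, -0, 1.331, -0.223], TCP at [172.517, 495.852, 231.294] pointing down, gripper open.
Joint ranges: [-2.94, 2.94], [-0.97, 2.17], [0.19, 2.56], [-1.23, 4.37], [0.02, 3.11], [-2.88, 2.88]. Speed limits (rad/s): [2.39, 2.39, 3.01, 3.14, 3.14, 3.14].

INTERFACE

Orientations are given as a unit quaternion [w, x, y, z].
In Python, from rig import ctrl gives the robot as it stands.
- The arm moves only by the tool send_rows, never from a script. Its argument "targets" is a list of rows, each an object with "offset": the shift along the world's x, y, z in cm, a list of three; "spin": the turn about the world's z in rad. A call has 1 to 8 rows; each row is the pose to reach, as a shift and turn from the pose commanded when the call began; what a row does not reach only later rows make up. A row lasts 1/12 s, in which the tool goes at most 41.7 mm and 7.16 degrees, less where a joint would pass 70% of its speed; a pose out of reach is approached as far as the arm can. A call with a gripper value outside its range is refused whole. "grip" is the opening, from 0 (shut) to 1 (fully open), set as the call begins (left out, the last holds). The fingers move at their own pace and stop on an object; "squeeze" is the grip in N (left out, the last holds). Time passes only in rows, so rows that repeat a pose let the fingers close. It gives the time, the measured TCP pose, the force, the opening and the grip force at its end, in the units of the state.
- ctrl.sense(): the state, without advancing time (a new reading comes with each control period).
- ctrl.capture(name): name is "scene" or "side" or "wrist"; returns (picture, depth): 480x640x3 uint8, red, green, blue; 480x640 float32, mm along the optical axis (not along the pixel's ray), 0 where there is no reading.
- ctrl.calibration(name): a dict with "fx", "fy", "cx", "cy" (pixels), "view" (4x4, takes a point from world to camera coordinates); the wrist camera has in their place "mount" (4x4, takes a point from camera to tool coordinates, whose origin is the TCP and whose axes are the flange's). Camera axes: x right, y down, z forward; pixel columns grow to the right and rows downward; lengths in mm; the calibration is good to about 2 mm. A picture is of the moment at which its call begins: read the wrist's pose just before it. calibration takes no time and is no camera call.
- ctrl.finish_job(): hands the job in; it is judged then, once.
Trained networks look in the newest picture that a camera, given by its name, has taken for a name from the list of things; names that differ only in an ending like _2 or _b are one class to them, and where a whole thing is asked for, a point or a joint stands for the part that bears it (a point fixed in the world has none). Each returns a list of dicts, best first, with "conf" (0 to 1); they miss things now and then, are a little off and sometimes report something else, mostly with a low value. They report only what shows in the picture. A call takes as long as a camera call. They do not tell look-alikes from the thing itself.
- ctrl.search_frame(camera, query): "box" ([left, top, right, bottom] in pixels, round what is visible of it).
- ctrl.place_of(camera, query): "uv" ([column, row] in pixels: a listed point, or the origin of a listed thing).
The state is a dict: "time_s": time; "joints": joint angles; "dq": joint speeds; "tau": joint torques, N m; "eef_pos": TCP position; "ee_rot": TCP orientation; "force": force on the tool from outside, world axes, zero at the start; "wrist_torque": the same for the moment, N m; "grip_width": opening from 0.0 (shut) to 1.0 (fully open); "grip_force": force on a finger pad.
Only numpy, scipy, OpenCV 4.12 (cv2) and the standard library are available. Lean on these libraries where they do the work, as an engineer would, in place of code of your own. Each camera call takes 0.05 s, during which the arm holds its last target. There are 200 camera calls.

TASK

Change this bench over to its other supply: lift the metal lockout block out of its pocket on the switch box and set it in the steel tray, then bring the lever to upright centre-off, let it rest there for at least two seconds, and only then swing it fully over to the other side. Finish by standing the lockout block squarely down in the pocket on the side that the lever has left, let go, and leave everything else on the bench where it is.

Things in the scene. Friction and masses are not known exactly. Their poses are not given: they have to be found in the camera images.
- switch: Fixed grey switch box, 130 (its x) x 240 (its y) x 60 mm high, turned about the vertical by any amount. Origin at the centre of its underside, z up. The lever stands at the middle of its top and swings along the box's y; its hinge axis is parallel to the box's x, at 45 mm above the underside (point pivot). On the top, at y = +68 mm and y = -68 mm, are two equal shallow pockets, 38 mm (x) by 58 mm (y) inside, framed by steel strips 5 mm thick and 10 mm high.
- pivot (a point): Lever hinge centre, in the middle of the switch box, 45 mm above its underside. Axes as the box's.
- lever (a joint): Lever angle in rad: 0 = upright, centre off (counts as off within 0.12); -0.62 = stop, leaning to the box's -y (the start lies within 0.1 of this); +0.62 = stop, leaning to the box's +y, the other supply (counts as fully over above 0.5). It has no spring: friction alone (about 3 N at the grip) holds it wherever it is left.
- lever_grip (a point): Centre of the black lever grip, 115 mm from the pivot: a bar 24 mm wide along the box x (hinge axis), 18 mm along the swing, 66 mm long along the lever, on a 12 mm rod. Site z: outwards along the lever; x: the box x. Pinched on its 24 mm faces it must turn between the pads; a hard pinch makes it lag, so pinch lightly (12 N) and carry on 10 to 15 mm past the stop.
- block_mid (a point): Centre of the loose aluminium lockout block (220 g), half-way up. The block is 30 mm (its x) by 50 mm (its y) by 80 mm high, the same either way round. It starts standing in the +y pocket, its x about along the box's x, where it blocks the lever from reaching that side.
- pocket_a (a point): Centre of the floor of the +y pocket (60 mm above the bench), where the block starts. Axes as the box's.
- pocket_b (a point): Centre of the floor of the -y pocket (60 mm above the bench), on the side where the lever leans at the start; the block must end here, standing on the pocket's floor. Axes as the box's.
- tray_in (a point): Centre of the inner floor of the fixed shallow steel tray, 150 (x) by 130 (y) mm outside, walls 3 mm thick and 12 mm high, floor about 3 mm above the bench. Axes as the tray's.
- rack: Bystander: clear tube rack with tubes, 66 x 132 x 96 mm high, origin under its centre.
- jar1: Bystander: white sample jar, 56 mm diameter, 68 mm high, origin under its centre.
- jar2: Bystander: white sample jar, same as jar1.
- bottle: Bystander: white bottle, 70 mm diameter, 160 mm high, origin under its centre.
Mind the look-alikes: they are no part of the job. Several things look just like the part that bears tray_in: the one meant starts farthest to the robot's right. What is shaped like the part that bears block_mid but purple is not meant.

How it is judged:
By the outcome, as a careful person would: the job done as asked, in the order asked, and still so for the second after the job is handed in, with the robot touching nothing.
It also fails if it takes over 72 s, if anything falls off the work surface, if the arm or the gripper's body presses on something with over 40 N, if the wrist force passes 120 N, or if a joint passes its speed limit or range.

## Working session

There is one attempt and no reset: what is moved stays moved. The work goes in short steps, Python scripts to look and compute and a tool call to move; the robot and the scene stay as the last step left them, time stands still between calls to the robot, and variables do not carry over. Pictures are saved under pics/ and viewed, at most 10 in all, crops included, and the job is handed in when it is done.

Besides the shell and the picture viewer there is one more tool, called after ">>>" in YAML: its name, and indented under it one key for each argument. send_rows: Moves the arm, as the interface text tells. Its arguments: {"type":"object","properties":{"targets":{"type":"array"},"grip":{"type":"number"},"squeeze":{"type":"number"}},"required":["targets"]}

```bash
mkdir -p pics; ls; cat > h.py <<'E'
from rig import ctrl
import numpy as np, cv2
from scipy.spatial.transform import Rotation as R
def view(n,s=None):
    c=ctrl.calibration(n)
    K=np.array([[c['fx'],0,c['cx']],[0,c['fy'],c['cy']],[0,0,1.]])
    if 'view' in c: V=np.array(c['view'])
    else:
        T=np.eye(4);q=s['ee_rot'];T[:3,:3]=R.from_quat([q[1],q[2],q[3],q[0]]).as_matrix();T[:3,3]=s['eef_pos']
        V=np.linalg.inv(T@np.array(c['mount']))
    return K,V
def cap(n):
    s=ctrl.sense();im,d=ctrl.capture(n);K,V=view(n,s);return im,d,K,V
def unproj(u,v,d,K,V):
    u,v,d=map(np.asarray,(u,v,d));p=np.stack([(u-K[0,2])/K[0,0]*d,(v-K[1,2])/K[1,1]*d,d],-1)
    W=np.linalg.inv(V);return p@W[:3,:3].T+W[:3,3]
def cloud(d,K,V):
    v,u=np.mgrid[:480,:640];return unproj(u,v,d,K,V)
def proj(p,K,V):
    q=V[:3,:3]@np.asarray(p)+V[:3,3];return (K@q)[:2]/q[2]
def tri(obs):
    A=[]
    for (u,v),K,V in obs:
        P=K@V[:3];A+= [u*P[2]-P[0],v*P[2]-P[1]]
    X=np.linalg.svd(np.array(A)/np.linalg.norm(A,axis=1,keepdims=True))[2][-1];return X[:3]/X[3]
def save(n,im): cv2.imwrite('pics/'+n,im[:,:,::-1])
E
python3 - <<'E'
from h import *
print(ctrl.sense())
np.set_printoptions(precision=1,suppress=True)
obs={}
for n in('scene','side'):
    im,d,K,V=cap(n);save(n+'0.png',im)
    np.savez(n+'0.npz',im=im,d=d,K=K,V=V)
    for q in('switch','pivot','lever_grip','block_mid','pocket_a','pocket_b','tray_in'):
        for r in ctrl.place_of(n,q)[:4]:
            u,v=r['uv'];dd=d[min(479,max(0,int(v))),min(639,max(0,int(u)))]
            print(n,q,round(r['conf'],2),np.array(r['uv']),unproj(u,v,dd,K,V))
E
```

```text
pics
{'time_s': 0.0, 'joints': array([ 1.01261433e+00,  3.13484105e-01,  1.49845715e+00,  3.76164380e-05,
        1.33100561e+00, -2.23408988e-01]), 'dq': array([ 0.00070489,  0.0004218 ,  0.00088974,  0.0009969 ,  0.00063746,
       -0.00107849]), 'tau': array([-1.33140213e-03, -4.12276447e+01, -2.59745622e+01, -2.90765629e-04,
        4.14043883e-03, -3.80024119e-06]), 'eef_pos': array([172.35537459, 495.62347963, 230.71007736]), 'ee_rot': array([-2.74814239e-04,  1.66610332e-01,  9.86022585e-01, -6.19094381e-04]), 'force': array([-0.59039342,  0.36013759,  0.46628678]), 'wrist_torque': array([-0.055839  , -0.03895161,  0.03777609]), 'grip_force': 0.0, 'grip_width': 0.9974993401953247}
scene switch 0.58 [233.8 206.7] [ 587.9 -187.2   58.2]
scene pivot 0.55 [233.2 192.5] [ 558.7 -226.7   68.5]
scene lever_grip 0.44 [227.1 180.9] [ 602.6 -179.2  153.9]
scene block_mid 0.91 [275.3 160.2] [ 353.2 -294.3   45. ]
scene block_mid 0.58 [231.7 165.5] [ 519.1 -278.3  112.1]
scene pocket_a 0.94 [229.7 176. ] [ 594.5 -177.   166. ]
scene pocket_a 0.89 [229.7 207.2] [ 595.6 -195.3   56.1]
scene pocket_b 0.94 [229.7 176. ] [ 594.5 -177.   166. ]
scene pocket_b 0.89 [229.7 207.2] [ 595.6 -195.3   56.1]
scene tray_in 0.81 [358. 274.] [491.2 175.7   3.7]
scene tray_in 0.75 [436.3 242.3] [259.6 239.    3.9]
side switch 0.78 [316.2 214.9] [ 540.3 -151.5   49.9]
side pivot 0.97 [320.3 198.4] [ 541.9 -227.7   58.6]
side lever_grip 0.81 [299.  174.1] [ 589.4 -181.6  142.8]
side block_mid 0.81 [340.3 172.9] [ 499.7 -293.2  105.3]
side block_mid 0.77 [400.7 198.1] [ 337.3 -283.4   51.5]
side pocket_a 0.89 [299.1 200. ] [ 592.8 -202.2   61.7]
side pocket_b 0.89 [299.1 200. ] [ 592.8 -202.2   61.7]
side tray_in 0.9 [431.5 344.6] [253.1 248.1   4.1]
side tray_in 0.6 [316.2 310.5] [487.2 176.5   1.7]
```

View pics/scene0.png

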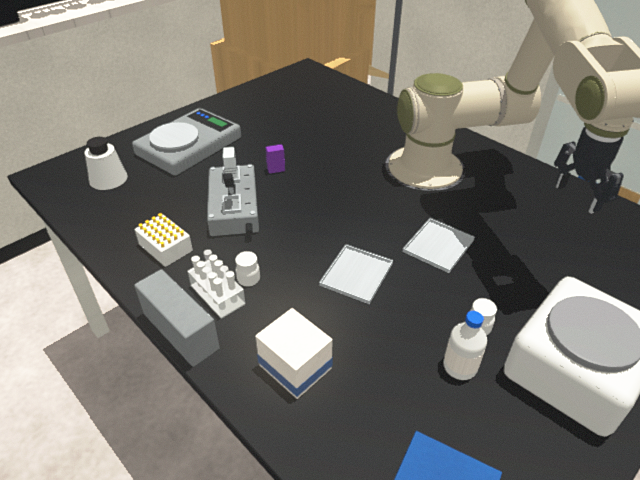

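View pics/side0.png

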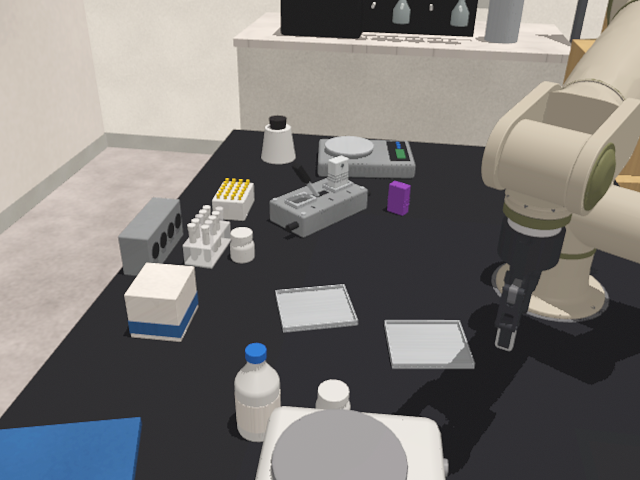

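The pictures show the switch box at scene (233,200) and side (320,200). The aluminium block stands at its far end, scene (230,160), and the lever leans towards the near pocket. The purple decoy is at scene (275,158). There are two trays, at scene (357,273) and (438,244); the first one is farther to the robot's right (y about 176).

```bash
python3 - <<'E'
from h import *
np.set_printoptions(precision=1,suppress=True)
P=[]
for n in('scene','side'):
    z=np.load(n+'0.npz');C=cloud(z['d'],z['K'],z['V']).reshape(-1,3);C=C[z['d'].ravel()>0]
    near=np.hypot(C[:,0]-556,C[:,1]+228)<150
    for nm,lo,hi in(('top',50,68),('blk',95,200)):
        Q=C[near&(C[:,2]>lo)&(C[:,2]<hi)]
        print(n,nm,len(Q),cv2.minAreaRect(Q[:,:2].astype(np.float32)),np.median(Q[:,2]))
    T=C[(np.hypot(C[:,0]-491,C[:,1]-176)<120)&(C[:,2]>8)&(C[:,2]<18)]
    print('tray',len(T),cv2.minAreaRect(T[:,:2].astype(np.float32)))
    T=C[(np.hypot(C[:,0]-556,C[:,1]+228)<300)&(np.hypot(C[:,0]-556,C[:,1]+228)>130)&(C[:,2]>20)]
    import collections
    print(collections.Counter(map(tuple,(T[:,:2]//50*50).astype(int))).most_common(14))
E
```

```text
scene top 2172 ((550.5899658203125, -246.1614532470703), (243.90199279785156, 130.25564575195312), 53.536521911621094) 60.44035600708219
scene blk 422 ((551.2303466796875, -247.34197998046875), (187.23239135742188, 30.524572372436523), 52.2299690246582) 137.2403376518771
tray 365 ((492.06793212890625, 172.09056091308594), (157.8277587890625, 131.32791137695312), 19.0462703704834)
[((np.int64(750), np.int64(-200)), 353), ((np.int64(750), np.int64(-250)), 282), ((np.int64(800), np.int64(-250)), 218), ((np.int64(750), np.int64(-300)), 216), ((np.int64(700), np.int64(0)), 216), ((np.int64(650), np.int64(0)), 210), ((np.int64(800), np.int64(-200)), 192), ((np.int64(750), np.int64(-50)), 182), ((np.int64(800), np.int64(-300)), 167), ((np.int64(300), np.int64(-300)), 151), ((np.int64(550), np.int64(-500)), 148), ((np.int64(750), np.int64(-100)), 133), ((np.int64(500), np.int64(-500)), 124), ((np.int64(500), np.int64(-550)), 117)]
side top 1833 ((547.7080078125, -247.23971557617188), (247.12774658203125, 138.4160919189453), 52.543331146240234) 60.81158061350868
side blk 626 ((544.6260986328125, -247.5978240966797), (184.38223266601562, 37.93925857543945), 55.572391510009766) 130.2377810853626
tray 514 ((491.7970886230469, 170.97193908691406), (151.08340454101562, 140.0579376220703), 19.59429931640625)
[((np.int64(650), np.int64(0)), 377), ((np.int64(750), np.int64(-200)), 299), ((np.int64(300), np.int64(-300)), 258), ((np.int64(750), np.int64(-50)), 223), ((np.int64(450), np.int64(-550)), 149), ((np.int64(750), np.int64(-250)), 148), ((np.int64(700), np.int64(-200)), 137), ((np.int64(750), np.int64(-100)), 136), ((np.int64(700), np.int64(0)), 128), ((np.int64(700), np.int64(-250)), 122), ((np.int64(350), np.int64(-350)), 116), ((np.int64(550), np.int64(-500)), 103), ((np.int64(750), np.int64(-300)), 103), ((np.int64(800), np.int64(-200)), 96)]
```

>>> send_rows:
  targets:
    - {"offset": [3, -4, 2], "spin": 0}
    - {"offset": [6, -8, 4], "spin": 0}
    - {"offset": [9, -12, 6], "spin": 0}
    - {"offset": [12, -16, 8], "spin": 0}
    - {"offset": [15, -20, 10], "spin": 0}
    - {"offset": [18, -24, 12], "spin": 0}
    - {"offset": [21, -28, 14], "spin": 0}
    - {"offset": [24, -32, 16], "spin": 0}

```text
time_s: 1.47
eef_pos: [358.8, 246.5, 356.1]
ee_rot: [0.0, 0.167, 0.986, 0.0]
force: [0.2, 0.1, 0.9]
grip_width: 0.998
grip_force: 0.0
```

```bash
python3 - <<'E'
from h import *
np.set_printoptions(precision=3,suppress=True)
c=ctrl.calibration('wrist');print(c)
# desired tool pose: y axis at -36.7deg
a=np.radians(-36.7);y=np.array([np.cos(a),np.sin(a),0]);z=np.array([0,0,-1.]);x=np.cross(y,z)
T=np.eye(4);T[:3,:3]=np.c_[x,y,z];T[:3,3]=[540,-235,360]
V=np.linalg.inv(T@np.array(c['mount']));print(x,np.linalg.inv(V))
K=view('scene')[0];K=np.array([[c['fx'],0,c['cx']],[0,c['fy'],c['cy']],[0,0,1]])
for p in((509,-301,60),(509,-301,140),(590,-192,60),(590,-193,138),(550,-246,60)):print(p,proj(p,K,V))
E
```

```text
{'fx': 381.86236503119096, 'fy': 381.86236503119096, 'cx': 321.2827321139588, 'cy': 240.01674627440727, 'mount': array([[   0.   ,   -0.948,   -0.317,   82.226],
       [   1.   ,    0.001,   -0.001,   -1.31 ],
       [   0.001,   -0.317,    0.948, -142.083],
       [   0.   ,    0.   ,    0.   ,    1.   ]])}
[0.598 0.802 0.   ] [[   0.802   -0.566   -0.19   588.09 ]
 [  -0.597   -0.761   -0.254 -168.291]
 [  -0.001    0.317   -0.948  502.083]
 [   0.       0.       0.       1.   ]]
(509, -301, 60) [334.495 244.45 ]
(509, -301, 140) [336.988 270.033]
(590, -192, 60) [335.706 129.16 ]
(590, -193, 138) [339.315 133.636]
(550, -246, 60) [335.166 188.995]
```

>>> send_rows:
  targets:
    - {"offset": [1.5, -3.6, 0], "spin": -0.12}
    - {"offset": [3, -7.2, 0], "spin": -0.24}
    - {"offset": [4.5, -10.8, 0], "spin": -0.36}
    - {"offset": [6, -14.4, 0], "spin": -0.48}
    - {"offset": [7.5, -18, 0], "spin": -0.6}
    - {"offset": [9, -21.6, 0], "spin": -0.72}
    - {"offset": [10.5, -25.2, 0], "spin": -0.84}
    - {"offset": [12, -28.8, 0], "spin": -0.96}

```text
time_s: 2.13
eef_pos: [478.5, -41.7, 355.3]
ee_rot: [0.0, 0.606, 0.796, 0.0]
force: [0.9, 0.3, -0.5]
grip_width: 0.996
grip_force: 0.0
```

>>> send_rows:
  targets:
    - {"offset": [0.7, -2.5, 0], "spin": -0.12}
    - {"offset": [1.4, -5, 0], "spin": -0.24}
    - {"offset": [2.1, -7.5, 0], "spin": -0.36}
    - {"offset": [2.8, -10, 0], "spin": -0.48}
    - {"offset": [3.5, -12.5, 0], "spin": -0.6}
    - {"offset": [4, -15, 0], "spin": -0.72}
    - {"offset": [4, -17, 0], "spin": -0.84}
    - {"offset": [4, -18, 0], "spin": -0.92}

```text
time_s: 2.8
eef_pos: [518.1, -222.0, 354.4]
ee_rot: [-0.0, 0.896, 0.443, -0.0]
force: [0.5, 0.4, 0.0]
grip_width: 1.002
grip_force: 0.0
```

```bash
cat > wl.py <<'E'
from h import *
import sys
np.set_printoptions(precision=1,suppress=True)
im,d,K,V=cap('wrist');n=sys.argv[1];save(n+'.png',im);np.savez(n+'.npz',im=im,d=d,K=K,V=V)
s=ctrl.sense();print(s['time_s'],s['eef_pos'],s['ee_rot'])
for q in sys.argv[2:]:
    for r in ctrl.place_of('wrist',q)[:3]:
        u,v=r['uv'];print(q,round(r['conf'],2),np.array([u,v]),unproj(u,v,d[int(v),int(u)],K,V))
C=cloud(d,K,V).reshape(-1,3);C=C[d.ravel()>0]
near=np.hypot(C[:,0]-550,C[:,1]+246)<160
def rect(Q,nm):
    if len(Q)>20:print(nm,len(Q),[np.round(t,1) for t in cv2.minAreaRect(Q[:,:2].astype(np.float32))],np.median(Q[:,2]))
for z0,z1 in((50,66),(66,74),(133,150),(100,200)): rect(C[near&(C[:,2]>z0)&(C[:,2]<z1)],(z0,z1))
E
python3 wl.py w1 pivot lever_grip block_mid pocket_a
```

```text
2.85 [ 518.  -222.7  354.3] [-0.   0.9  0.4 -0. ]
pivot 0.56 [357.9 188.5] [ 549.2 -250.4   60.4]
lever_grip 0.62 [365.2 136.1] [ 584.7 -197.1  154.3]
block_mid 0.96 [359.6 255.4] [ 514.7 -289.1  140.9]
block_mid 0.71 [258.8 307.9] [ 355.9 -300.7   55.4]
pocket_a 0.78 [356.3 247.5] [ 516.6 -281.   138.7]
pocket_a 0.62 [358.8 125.5] [ 584.7 -185.4  168. ]
(50, 66) 18098 [array([ 548.6, -251.3]), array([238.9, 130.1]), np.float64(53.7)] 59.707084810557944
(66, 74) 1279 [array([ 548.4, -251.7]), array([203.5,  48.1]), np.float64(53.8)] 69.68591047982613
(133, 150) 1714 [array([ 544.2, -259.1]), array([167.2,  30.2]), np.float64(52.4)] 139.64119678922108
(100, 200) 3329 [array([ 548.7, -253.2]), array([182. ,  30.4]), np.float64(52.3)] 139.84059744664268
```

View pics/w1.png

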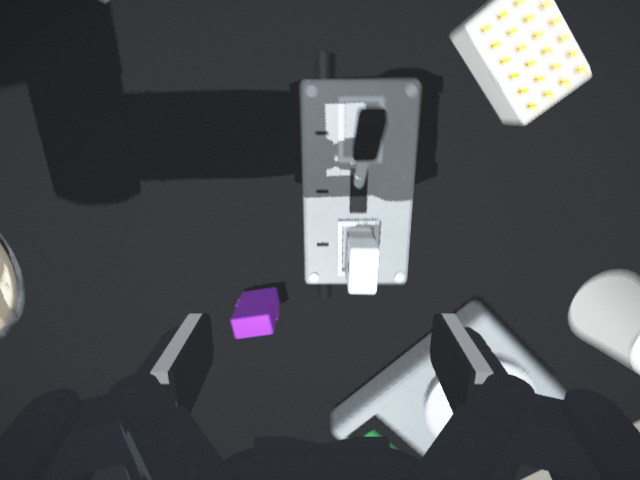

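The wrist view shows the block's top at (362,272) and the lever grip at (370,135), leaning over the empty pocket. The purple decoy is clear of both at (257,310).

```bash
python3 - <<'E'
from h import *
np.set_printoptions(precision=1,suppress=True)
z=np.load('w1.npz');C=cloud(z['d'],z['K'],z['V']).reshape(-1,3)
Q=C[(np.hypot(C[:,0]-510,C[:,1]+305)<50)&(C[:,2]>136)&(C[:,2]<145)]
print(len(Q),cv2.minAreaRect(Q[:,:2].astype(np.float32)),np.median(Q[:,2]))
Q=C[(np.hypot(C[:,0]-590,C[:,1]+195)<60)&(C[:,2]>105)&(C[:,2]<190)]
print(len(Q),cv2.minAreaRect(Q[:,:2].astype(np.float32)),Q.mean(0),Q[Q[:,2].argmax()])
for s in('scene','side'):
  w=np.load(s+'0.npz');C=cloud(w['d'],w['K'],w['V']).reshape(-1,3)
  Q=C[(np.hypot(C[:,0]-510,C[:,1]+305)<50)&(C[:,2]>135)&(C[:,2]<145)]
  print(s,len(Q),cv2.minAreaRect(Q[:,:2].astype(np.float32)),np.median(Q[:,2]))
q=ctrl.sense()['ee_rot'];print(np.degrees(R.from_quat([q[1],q[2],q[3],q[0]]).as_matrix()))
m=R.from_quat([q[1],q[2],q[3],q[0]]).as_matrix();print('yaw y',np.degrees(np.arctan2(m[1,1],m[0,1])),ctrl.sense()['joints'])
E
```

```text
1338 ((508.2557678222656, -305.55780029296875), (49.90058135986328, 30.139719009399414), 51.99040985107422) 139.60723754304473
1538 ((585.070556640625, -201.4521484375), (55.885009765625, 24.026628494262695), 53.815582275390625) [ 587.3 -196.6  152. ] [ 589.2 -184.4  171.3]
scene 123 ((509.8915710449219, -300.5003967285156), (52.175052642822266, 30.081544876098633), 52.96477127075195) 140.29235283348658
side 118 ((508.70208740234375, -300.36053466796875), (53.903297424316406, 38.60805130004883), 50.142337799072266) 140.16545072083414
[[ 34.3  45.9   0. ]
 [ 45.9 -34.3   0. ]
 [  0.    0.  -57.3]]
yaw y -36.72200776708347 [-0.6  0.4  1.1  0.   1.7  0. ]
```

>>> send_rows:
  targets:
    - {"offset": [-0.3, -2, -3], "spin": 0}
    - {"offset": [-0.5, -4, -6], "spin": 0}
    - {"offset": [-0.7, -6, -9], "spin": 0}
    - {"offset": [-0.9, -8.1, -12], "spin": 0}
    - {"offset": [-0.9, -8.1, -14], "spin": 0}
    - {"offset": [-0.9, -8.1, -14], "spin": 0}
    - {"offset": [-0.9, -8.1, -14], "spin": 0}

```text
time_s: 3.63
eef_pos: [509.4, -299.8, 215.5]
ee_rot: [-0.0, 0.894, 0.448, -0.0]
force: [-0.6, 0.0, 0.4]
grip_width: 0.999
grip_force: 0.0
```

```bash
python3 wl.py w2 block_mid pivot; python3 - <<'E'
from h import *
z=np.load('w2.npz');C=cloud(z['d'],z['K'],z['V']).reshape(-1,3)
Q=C[(np.hypot(C[:,0]-510,C[:,1]+305)<45)&(C[:,2]>136)&(C[:,2]<145)]
print(len(Q),cv2.minAreaRect(Q[:,:2].astype(np.float32)),np.median(Q[:,2]))
E
```

```text
3.6833 [ 509.9 -300.1  216.8] [0.  0.9 0.4 0. ]
block_mid 0.73 [185.5 320.4] [ 475.9 -263.1  236.9]
pivot 0.86 [328.3 135.3] [ 551.5 -251.9   60.3]
pivot 0.72 [322.4 134.3] [ 548.4 -248.7   59.7]
(50, 66) 35826 [array([ 540.1, -262.6]), array([210.5, 130.4]), np.float64(53.6)] 59.611265890635934
(66, 74) 3261 [array([ 544.2, -256.9]), array([190.4,  48.2]), np.float64(53.6)] 69.60691759661705
(133, 150) 5234 [array([ 542., -262.]), array([159.4,  29.8]), np.float64(52.5)] 139.58589911646035
(100, 200) 7801 [array([ 541.9, -261.6]), array([159.9,  30. ]), np.float64(52.8)] 139.3061745382561
3619 ((508.52313232421875, -305.4831848144531), (49.83933639526367, 29.551185607910156), 52.3001594543457) 139.4938918013506
```

View pics/w2.png

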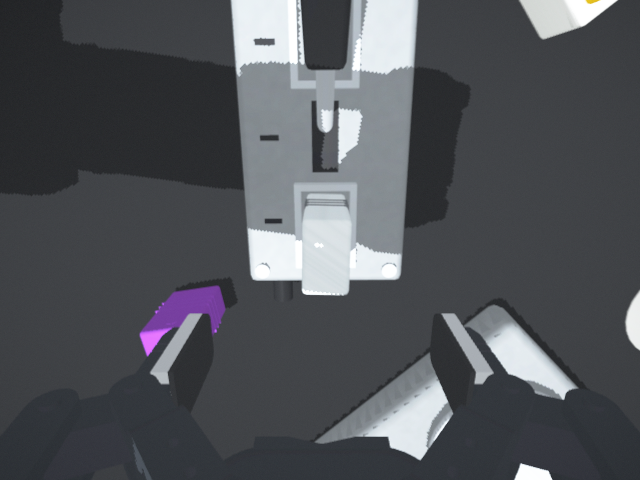

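The block stands between the pads' planes at (326,245), about 2–3 mm right of the pad midline. I'll descend with a small shift to correct that and grasp it.

>>> send_rows:
  targets:
    - {"offset": [0, -0.4, -2.5], "spin": 0}
    - {"offset": [0, -0.4, -5], "spin": 0}
    - {"offset": [0, -0.4, -7.5], "spin": 0}
    - {"offset": [0, -0.4, -10], "spin": 0}
    - {"offset": [0, -0.4, -12], "spin": 0}
    - {"offset": [0, -0.4, -12.4], "spin": 0}
    - {"offset": [0, -0.4, -12.4], "spin": 0}

```text
time_s: 4.37
eef_pos: [509.5, -304.4, 91.4]
ee_rot: [-0.0, 0.894, 0.447, -0.0]
force: [0.5, 0.1, 1.0]
grip_width: 0.999
grip_force: 0.0
```

>>> send_rows:
  targets:
    - {"offset": [0, 0, 0], "spin": 0}
    - {"offset": [0, 0, 0], "spin": 0}
    - {"offset": [0, 0, 0], "spin": 0}
    - {"offset": [0, 0, 0], "spin": 0}
    - {"offset": [0, 0, 0], "spin": 0}
    - {"offset": [0, 0, 0], "spin": 0}
    - {"offset": [0, 0, 0], "spin": 0}
    - {"offset": [0, 0, 0], "spin": 0}
  grip: 0
  squeeze: 40

```text
time_s: 5.03
eef_pos: [509.5, -305.0, 91.9]
ee_rot: [0.001, 0.895, 0.447, 0.0]
force: [-1.2, -0.0, 6.1]
grip_width: 0.347
grip_force: 40.7
```

>>> send_rows:
  targets:
    - {"offset": [0, 0, 1], "spin": 0}
    - {"offset": [0, 0, 3], "spin": 0}
    - {"offset": [0, 0, 6], "spin": 0}
    - {"offset": [0, 0, 9], "spin": 0}
    - {"offset": [0, 0, 12], "spin": 0}
    - {"offset": [0, 2, 14], "spin": 0}
    - {"offset": [0, 5, 14], "spin": 0}
    - {"offset": [0, 8.5, 14], "spin": 0}

```text
time_s: 5.7
eef_pos: [509.1, -219.8, 232.3]
ee_rot: [0.001, 0.895, 0.446, 0.0]
force: [1.2, 0.0, -2.9]
grip_width: 0.345
grip_force: 40.2
```

>>> send_rows:
  targets:
    - {"offset": [-0.2, 3.5, 0], "spin": 0}
    - {"offset": [-0.4, 7, 0], "spin": 0}
    - {"offset": [-0.6, 10.5, 0], "spin": 0}
    - {"offset": [-0.8, 14, 0], "spin": 0}
    - {"offset": [-1, 17.5, 0], "spin": 0}
    - {"offset": [-1.2, 21, 0], "spin": 0}
    - {"offset": [-1.4, 24.5, 0], "spin": 0}
    - {"offset": [-1.6, 28, -1]}

```text
invalid input
```

>>> send_rows:
  targets:
    - {"offset": [-0.1, 3.5, -2], "spin": 0}
    - {"offset": [-0.2, 7, -4], "spin": 0}
    - {"offset": [-0.2, 9.5, -6], "spin": 0}
    - {"offset": [-0.2, 11, -9], "spin": 0}
    - {"offset": [-0.2, 11, -11], "spin": 0}
    - {"offset": [-0.2, 11, -13], "spin": 0}
    - {"offset": [-0.2, 11, -14], "spin": 0}
    - {"offset": [-0.2, 11, -14], "spin": 0}

```text
time_s: 6.37
eef_pos: [506.2, -109.3, 89.4]
ee_rot: [-0.002, 0.895, 0.447, -0.001]
force: [-0.6, 0.1, -3.2]
grip_width: 0.348
grip_force: 40.2
```

>>> send_rows:
  targets:
    - {"offset": [-0.2, 3.5, 0], "spin": 0}
    - {"offset": [-0.4, 7, 0], "spin": 0}
    - {"offset": [-0.6, 10.5, 0], "spin": 0}
    - {"offset": [-0.8, 14, 0], "spin": 0}
    - {"offset": [-1, 17.5, 0], "spin": 0}
    - {"offset": [-1.2, 21, 0], "spin": 0}
    - {"offset": [-1.4, 24.5, 0], "spin": 0}
    - {"offset": [-1.5, 28, 0], "spin": 0}

```text
time_s: 7.03
eef_pos: [492.5, 171.8, 92.7]
ee_rot: [0.0, 0.895, 0.447, 0.001]
force: [0.4, 0.0, -1.4]
grip_width: 0.348
grip_force: 40.5
```

>>> send_rows:
  targets:
    - {"offset": [0, 0, -0.5], "spin": 0}
    - {"offset": [0, 0, -2.5], "spin": 0}
    - {"offset": [0, 0, -4], "spin": 0}
    - {"offset": [0, 0, -4.7], "spin": 0}
    - {"offset": [0, 0, -5], "spin": 0}
    - {"offset": [0, 0, -5.1], "spin": 0}
    - {"offset": [0, 0, -5.2], "spin": 0}
    - {"offset": [0, 0, -5.2], "spin": 0}

```text
time_s: 7.7
eef_pos: [492.8, 170.1, 39.8]
ee_rot: [0.0, 0.895, 0.447, 0.001]
force: [-0.4, 1.1, -2.9]
grip_width: 0.347
grip_force: 40.5
```

>>> send_rows:
  targets:
    - {"offset": [0, 0, -0.1], "spin": 0}
    - {"offset": [0, 0, -0.2], "spin": 0}
    - {"offset": [0, 0, -0.3], "spin": 0}
    - {"offset": [0, 0, -0.35], "spin": 0}
    - {"offset": [0, 0, -0.35], "spin": 0}

```text
time_s: 8.12
eef_pos: [492.2, 170.3, 35.5]
ee_rot: [-0.0, 0.895, 0.447, -0.0]
force: [0.2, -0.3, -2.3]
grip_width: 0.344
grip_force: 40.5
```

>>> send_rows:
  targets:
    - {"offset": [0, 0, -0.1], "spin": 0}
    - {"offset": [0, 0, -0.1], "spin": 0}

```text
time_s: 8.28
eef_pos: [492.4, 170.3, 34.9]
ee_rot: [0.0, 0.895, 0.447, 0.0]
force: [-2.4, -0.3, 2.2]
grip_width: 0.345
grip_force: 41.0
```

Contact with the tray floor, so I'll release, rise, and head for the lever.

>>> send_rows:
  targets:
    - {"offset": [0, 0, 0], "spin": 0}
    - {"offset": [0, 0, 0], "spin": 0}
    - {"offset": [0, 0, 0], "spin": 0}
    - {"offset": [0, 0, 0], "spin": 0}
    - {"offset": [0, 0, 0], "spin": 0}
    - {"offset": [0, 0, 0], "spin": 0}
  grip: 1

```text
time_s: 8.78
eef_pos: [492.2, 170.2, 34.6]
ee_rot: [0.0, 0.895, 0.447, 0.0]
force: [0.6, -0.2, 0.6]
grip_width: 0.997
grip_force: 0.0
```

>>> send_rows:
  targets:
    - {"offset": [0, 0, 2], "spin": 0}
    - {"offset": [0, 0, 5], "spin": 0}
    - {"offset": [0, 0, 8], "spin": 0}
    - {"offset": [0, 0, 12], "spin": 0}
    - {"offset": [0, -2, 15], "spin": 0}
    - {"offset": [0.5, -5, 17], "spin": 0}
    - {"offset": [1, -8, 19], "spin": 0}
    - {"offset": [1.5, -11.5, 21], "spin": 0}

```text
time_s: 9.45
eef_pos: [507.0, 54.6, 245.9]
ee_rot: [0.0, 0.894, 0.448, 0.0]
force: [0.9, 0.0, -0.7]
grip_width: 1.003
grip_force: 0.0
```

>>> send_rows:
  targets:
    - {"offset": [1, -3.2, 0], "spin": 0}
    - {"offset": [2, -6.4, 0], "spin": 0}
    - {"offset": [3, -9.6, 0], "spin": 0}
    - {"offset": [4, -12.8, 0], "spin": 0}
    - {"offset": [5, -16, 0], "spin": 0}
    - {"offset": [6, -19.2, 0], "spin": 0}
    - {"offset": [6.5, -22, 0], "spin": 0}
    - {"offset": [6.5, -24, 0], "spin": 0}

```text
time_s: 10.12
eef_pos: [572.5, -187.3, 244.0]
ee_rot: [-0.0, 0.895, 0.446, -0.0]
force: [-0.0, 0.8, 0.1]
grip_width: 1.0
grip_force: 0.0
```

```bash
python3 wl.py w3 lever_grip; python3 - <<'E'
from h import *
np.set_printoptions(precision=1,suppress=True)
c=[('wrist',)+tuple(np.load('w3.npz')[k] for k in('im','d','K','V'))]+[(s,)+cap(s) for s in('scene','side')]
for n,im,d,K,V in c:
  save(n+'3.png',im)
  C=cloud(d,K,V).reshape(-1,3)
  Q=C[(np.hypot(C[:,0]-492,C[:,1]-171)<60)&(C[:,2]>70)&(C[:,2]<100)]
  if len(Q)>10: print(n,'blk',len(Q),cv2.minAreaRect(Q[:,:2].astype(np.float32)),np.median(Q[:,2]))
  Q=C[(np.hypot(C[:,0]-588,C[:,1]+197)<60)&(C[:,2]>105)&(C[:,2]<190)]
  if len(Q)>10:print(n,'lev',len(Q),cv2.minAreaRect(Q[:,:2].astype(np.float32)),Q.mean(0),Q[Q[:,2].argmax()])
E
```

```text
10.1667 [ 572.  -189.9  243.8] [ 0.   0.9  0.4 -0. ]
lever_grip 0.62 [350.3 235.2] [ 592.5 -189.4  168.6]
(50, 66) 28429 [array([ 548.6, -251.3]), array([239.2, 130.5]), np.float64(53.7)] 59.695317914665736
(66, 74) 2345 [array([ 548.2, -251.6]), array([204.5,  48. ]), np.float64(53.7)] 69.6184170431564
(133, 150) 272 [array([ 583.5, -202.5]), array([19. , 22.8]), np.float64(53.1)] 141.59629391183162
(100, 200) 1877 [array([ 584.3, -202.2]), array([59. , 23.9]), np.float64(53.2)] 163.64263483951146
wrist lev 1862 ((585.3861694335938, -200.70993041992188), (55.3118782043457, 23.89634895324707), 53.15557098388672) [ 591.2 -192.   157.6] [ 589.2 -183.1  172.1]
scene blk 242 ((494.12774658203125, 172.8573455810547), (53.25290298461914, 30.623849868774414), 54.31520462036133) 82.97544039468926
scene lev 144 ((590.0381469726562, -192.29737854003906), (44.77362060546875, 24.123071670532227), 53.92906188964844) [ 594.5 -185.5  149.5] [ 599.5 -180.2  172.9]
side blk 338 ((491.05963134765625, 172.76577758789062), (54.90757369995117, 32.29887008666992), 55.18651580810547) 82.35237333310965
side lev 216 ((584.9614868164062, -195.56394958496094), (53.818763732910156, 25.81624984741211), 53.83740234375) [ 585.9 -189.1  144.1] [ 590.6 -174.8  172.4]
```

```bash
python3 -c "
from rig import ctrl
s=ctrl.sense();print(s['time_s'],s['eef_pos'],s['dq'])"
```

```text
10.3167 [ 572.0596487  -184.5921517   244.32936041] [ 2.76498307e-02 -1.35256826e-02  9.15244153e-03  1.55511741e-03
  7.37712709e-05  4.52794813e-04]
```

View pics/w3.png

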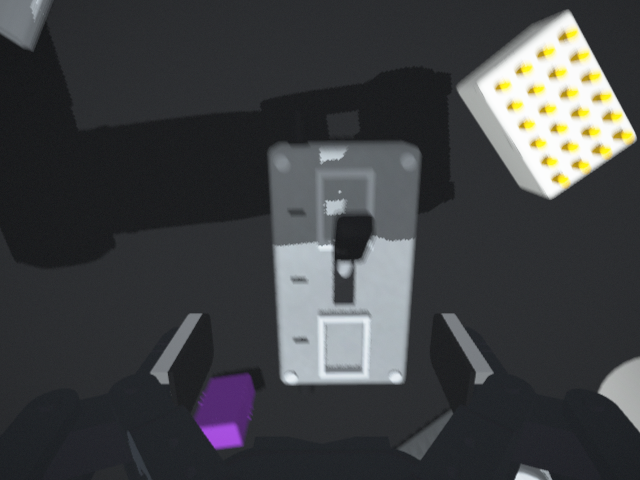

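The lever grip is at (352,235), the +y pocket is empty at (344,345), and there's room for the fingers. Descending on the grip.

>>> send_rows:
  targets:
    - {"offset": [1, -1, -1], "spin": 0}
    - {"offset": [1.5, -1.4, -3], "spin": 0}
    - {"offset": [1.5, -1.4, -5.5], "spin": 0}
    - {"offset": [1.5, -1.4, -8], "spin": 0}
    - {"offset": [1.5, -1.4, -10.5], "spin": 0}
    - {"offset": [1.5, -1.4, -12], "spin": 0}
    - {"offset": [1.5, -1.4, -12.3], "spin": 0}
    - {"offset": [1.5, -1.4, -12.3], "spin": 0}

```text
time_s: 10.98
eef_pos: [587.1, -197.6, 121.3]
ee_rot: [-0.001, 0.894, 0.448, -0.0]
force: [-0.0, 0.6, 0.4]
grip_width: 1.001
grip_force: 0.0
```

>>> send_rows:
  targets:
    - {"offset": [0, 0, 0], "spin": 0}
    - {"offset": [0, 0, 0], "spin": 0}
    - {"offset": [0, 0, 0], "spin": 0}
    - {"offset": [0, 0, 0], "spin": 0}
    - {"offset": [0, 0, 0], "spin": 0}
    - {"offset": [0, 0, 0], "spin": 0}
    - {"offset": [0, 0, 0], "spin": 0}
    - {"offset": [0, 0, 0], "spin": 0}
  grip: 0
  squeeze: 12

```text
time_s: 11.65
eef_pos: [587.2, -198.6, 122.1]
ee_rot: [0.0, 0.894, 0.447, 0.0]
force: [-3.5, 2.5, 5.2]
grip_width: 0.276
grip_force: 25.3
```

>>> send_rows:
  targets:
    - {"offset": [-0.59, -0.8, 0.6], "spin": 0}
    - {"offset": [-1.2, -1.63, 1.1], "spin": 0}
    - {"offset": [-1.84, -2.5, 1.5], "spin": 0}
    - {"offset": [-2.5, -3.4, 1.8], "spin": 0}
    - {"offset": [-3.17, -4.31, 1.95], "spin": 0}
    - {"offset": [-3.85, -5.24, 2.0], "spin": 0}
    - {"offset": [-3.85, -5.24, 2.0], "spin": 0}
    - {"offset": [-3.85, -5.24, 2.0], "spin": 0}

```text
time_s: 12.32
eef_pos: [548.2, -251.5, 141.5]
ee_rot: [-0.0, 0.895, 0.447, -0.001]
force: [-5.0, 0.5, 1.5]
grip_width: 0.275
grip_force: 23.6
```

```bash
cat > lev.py <<'E'
from h import *
import sys
np.set_printoptions(precision=2,suppress=True)
s=ctrl.sense();print(s['time_s'],s['eef_pos'],s['force'],s['grip_force'])
e=-np.array([np.cos(np.radians(53.7)),np.sin(np.radians(53.7))])
for n in sys.argv[1:]:
  im,d,K,V=cap(n);save(n+'_lev%d.png'%int(s['time_s']*10),im)
  P=cloud(d,K,V);y=(P[...,:2]-[548.5,-251.4])@e;x=(P[...,:2]-[548.5,-251.4])@np.array([e[1],-e[0]])
  dark=(im.max(-1)<70)&(d>0)
  for nm,m in(('dark grip',dark&(abs(x)<14)&(abs(y)<95)&(P[...,2]>95)&(P[...,2]<200)),('rod',(abs(x)<9)&(abs(y)<50)&(P[...,2]>66)&(P[...,2]<108))):
    if m.sum()>8:
      z=P[...,2][m];yy=y[m];print(n,nm,m.sum(),'y',np.median(yy),'z',np.median(z),'ang',np.median(np.arctan2(yy,z-45)),np.polyfit(z,yy,1), 'x',np.median(x[m]))
E
python3 lev.py wrist scene side
```

```text
12.3167 [ 548.19 -251.47  141.48] [-4.95  0.53  1.54] 23.645442724227905
wrist dark grip 9685 y -14.691462892225099 z 186.44437874416545 ang -0.11262669132184816 [  0.1  -30.12] x 0.13543740798675055
wrist rod 780 y -8.88460752217573 z 74.30779228315554 ang -0.2256737503437694 [  0.75 -80.22] x -0.15209749662565003
scene dark grip 214 y -17.371687135790573 z 170.60929884210077 ang -0.14620898846545777 [  0.05 -25.51] x 1.2027423113847582
scene rod 72 y -11.006412564373743 z 79.5193977668448 ang -0.2605443284029801 [  0.39 -47.69] x 1.782632691248295
side dark grip 209 y -15.791575711673037 z 166.189625707436 ang -0.13162633383354858 [ -0.01 -13.36] x 4.230958091434886
side rod 83 y -7.038200486956884 z 78.47508995622024 ang -0.1548726769529028 [  0.07 -13.32] x 2.4598319882861723
```

```bash
ls pics; python3 -c "
import cv2,glob
a=cv2.imread('pics/wrist_lev123.png')[180:480,160:480];b=cv2.imread('pics/side_lev123.png')[120:260,240:400]
import numpy as np
a=cv2.resize(a,(400,375));b=cv2.resize(b,(400,350))
c=np.zeros((375,800,3),np.uint8);c[:,:400]=a;c[:350,400:]=b;cv2.imwrite('pics/c1.png',c)"
```

```text
scene0.png
scene3.png
scene_lev123.png
side0.png
side3.png
side_lev123.png
w1.png
w2.png
w3.png
wrist3.png
wrist_lev123.png
```

View pics/c1.png

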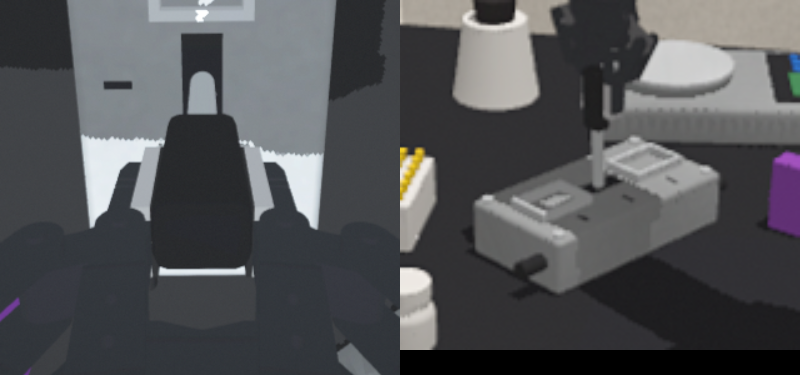

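The grip is close to upright between the pads. I'll measure the lever angle from the grip's faces in depth.

```bash
cat > ang.py <<'E'
from h import *
np.set_printoptions(precision=2,suppress=True)
s=ctrl.sense();im,d,K,V=cap('wrist')
e=-np.array([np.cos(np.radians(53.7)),np.sin(np.radians(53.7))])
P=cloud(d,K,V);r=P[...,:2]-[548.5,-251.4];y=r@e;x=r@np.array([e[1],-e[0]]);z=P[...,2]
m=(d>0)&(abs(x)<9)&(abs(y)<100)&(z>110)&(z<202)
print(s['time_s'],m.sum())
# model fit: profile points must lie on the rectangle |w|<9, 82<l<148
from scipy.optimize import minimize_scalar
yy,zz=y[m],z[m]-45
def cost(t):
    w=yy*np.cos(t)-zz*np.sin(t);l=yy*np.sin(t)+zz*np.cos(t)
    qx,qy=abs(w)-9,abs(l-115)-33
    sd=np.hypot(np.maximum(qx,0),np.maximum(qy,0))+np.minimum(np.maximum(qx,qy),0)
    return np.mean(np.minimum(abs(sd),5))
ts=np.linspace(-.8,.8,321);c=[cost(t) for t in ts];i=np.argmin(c);print('theta',ts[i],c[i])
E
python3 ang.py
```

```text
12.4667 7116
theta -0.06000000000000005 0.5908178142108889
```

>>> send_rows:
  targets:
    - {"offset": [-0.2, -0.3, 0], "spin": 0}
    - {"offset": [-0.4, -0.5, 0], "spin": 0}
    - {"offset": [-0.4, -0.5, 0], "spin": 0}
    - {"offset": [-0.4, -0.5, 0], "spin": 0}

```text
time_s: 12.85
eef_pos: [545.2, -255.5, 141.4]
ee_rot: [-0.0, 0.894, 0.447, 0.0]
force: [1.6, 4.5, 0.6]
grip_width: 0.275
grip_force: 23.2
```

```bash
python3 ang.py;python3 -c "
from rig import ctrl
s=ctrl.sense();print(s['time_s'],s['eef_pos'],s['force'])"
```

```text
12.85 7408
theta -0.020000000000000018 0.561798916254866
12.9 [ 545.20379991 -255.47461083  141.40055191] [ 2.26464155  4.50454131 -0.76572206]
```

>>> send_rows:
  targets:
    - {"offset": [0, 0, 0], "spin": 0}
    - {"offset": [0, 0, 0], "spin": 0}
    - {"offset": [0, 0, 0], "spin": 0}
    - {"offset": [0, 0, 0], "spin": 0}
    - {"offset": [0, 0, 0], "spin": 0}
    - {"offset": [0, 0, 0], "spin": 0}
    - {"offset": [0, 0, 0], "spin": 0}
    - {"offset": [0, 0, 0], "spin": 0}

```text
time_s: 13.57
eef_pos: [545.2, -255.5, 141.4]
ee_rot: [-0.0, 0.894, 0.447, 0.0]
force: [2.0, 4.2, -1.5]
grip_width: 0.275
grip_force: 23.1
```

>>> send_rows:
  targets:
    - {"offset": [0, 0, 0], "spin": 0}
    - {"offset": [0, 0, 0], "spin": 0}
    - {"offset": [0, 0, 0], "spin": 0}
    - {"offset": [0, 0, 0], "spin": 0}
    - {"offset": [0, 0, 0], "spin": 0}
    - {"offset": [0, 0, 0], "spin": 0}
    - {"offset": [0, 0, 0], "spin": 0}
    - {"offset": [0, 0, 0], "spin": 0}

```text
time_s: 14.23
eef_pos: [545.1, -255.5, 141.4]
ee_rot: [-0.0, 0.894, 0.447, 0.0]
force: [2.6, 5.6, -0.8]
grip_width: 0.274
grip_force: 23.1
```

>>> send_rows:
  targets:
    - {"offset": [0, 0, 0], "spin": 0}
    - {"offset": [0, 0, 0], "spin": 0}
    - {"offset": [0, 0, 0], "spin": 0}
    - {"offset": [0, 0, 0], "spin": 0}
    - {"offset": [0, 0, 0], "spin": 0}
    - {"offset": [0, 0, 0], "spin": 0}
    - {"offset": [0, 0, 0], "spin": 0}
    - {"offset": [0, 0, 0], "spin": 0}

```text
time_s: 14.9
eef_pos: [545.2, -255.5, 141.4]
ee_rot: [-0.0, 0.894, 0.447, 0.0]
force: [2.4, 4.3, -1.3]
grip_width: 0.273
grip_force: 23.1
```

>>> send_rows:
  targets:
    - {"offset": [0, 0, 0], "spin": 0}
    - {"offset": [0, 0, 0], "spin": 0}
    - {"offset": [0, 0, 0], "spin": 0}
    - {"offset": [0, 0, 0], "spin": 0}
    - {"offset": [0, 0, 0], "spin": 0}
    - {"offset": [0, 0, 0], "spin": 0}
    - {"offset": [0, 0, 0], "spin": 0}
    - {"offset": [0, 0, 0], "spin": 0}

```text
time_s: 15.57
eef_pos: [545.2, -255.5, 141.4]
ee_rot: [-0.0, 0.894, 0.447, 0.0]
force: [2.9, 4.8, -0.3]
grip_width: 0.275
grip_force: 23.1
```

```bash
python3 ang.py
```

```text
15.5667 7423
theta -0.020000000000000018 0.5871230800145186
```

>>> send_rows:
  targets:
    - {"offset": [-0.71, -0.97, -0.1], "spin": 0}
    - {"offset": [-1.36, -1.85, -0.36], "spin": 0}
    - {"offset": [-2.01, -2.74, -0.7], "spin": 0}
    - {"offset": [-2.64, -3.59, -1.15], "spin": 0}
    - {"offset": [-3.24, -4.41, -1.7], "spin": 0}
    - {"offset": [-3.75, -5.1, -2.3], "spin": 0}
    - {"offset": [-4.2, -5.7, -2.8], "spin": 0}
    - {"offset": [-4.2, -5.7, -2.8], "spin": 0}

```text
time_s: 16.28
eef_pos: [501.8, -314.3, 112.9]
ee_rot: [0.0, 0.895, 0.447, -0.001]
force: [-2.3, -2.0, -0.7]
grip_width: 0.276
grip_force: 21.0
```

```bash
python3 ang.py
```

```text
16.2833 14578
theta 0.615 1.6026376943327583
```

>>> send_rows:
  targets:
    - {"offset": [0, 0, 0], "spin": 0}
    - {"offset": [0, 0, 0], "spin": 0}
    - {"offset": [0, 0, 0], "spin": 0}
    - {"offset": [0, 0, 0], "spin": 0}
    - {"offset": [0, 0, 0], "spin": 0}
    - {"offset": [0, 0, 0], "spin": 0}
    - {"offset": [0, 0, 0], "spin": 0}
  grip: 1

```text
time_s: 16.92
eef_pos: [502.8, -313.1, 113.6]
ee_rot: [0.0, 0.895, 0.447, 0.0]
force: [0.6, -0.7, 0.0]
grip_width: 0.997
grip_force: 0.0
```

>>> send_rows:
  targets:
    - {"offset": [0, 0, 1.5], "spin": 0}
    - {"offset": [0, 0, 4], "spin": 0}
    - {"offset": [0, 0, 7], "spin": 0}
    - {"offset": [0, 0, 10], "spin": 0}
    - {"offset": [0, 0, 13], "spin": 0}
    - {"offset": [0, 2, 13], "spin": 0}
    - {"offset": [0, 4, 13], "spin": 0}
    - {"offset": [0, 4, 13], "spin": 0}

```text
time_s: 17.58
eef_pos: [503.0, -270.6, 244.3]
ee_rot: [0.0, 0.894, 0.448, 0.0]
force: [0.2, -0.5, -0.7]
grip_width: 1.004
grip_force: 0.0
```

```bash
python3 ang.py; python3 wl.py w4 | head -3
```

```text
17.5833 2437
theta 0.6099999999999999 0.5821638436422483
17.6833 [ 502.8 -272.9  243.8] [ 0.   0.9  0.4 -0. ]
(50, 66) 37571 [array([ 547.7, -252.3]), array([235.7, 130.4]), np.float64(53.7)] 59.62136602393156
(66, 74) 3308 [array([ 548.2, -251.7]), array([204.5,  48.2]), np.float64(53.6)] 69.57791900243583
```

>>> send_rows:
  targets:
    - {"offset": [-0.1, 3, 0], "spin": 0}
    - {"offset": [-0.2, 6.5, 0], "spin": 0}
    - {"offset": [-0.3, 10, 0], "spin": 0}
    - {"offset": [-0.4, 13.5, 0], "spin": 0}
    - {"offset": [-0.5, 17, 0], "spin": 0}
    - {"offset": [-0.6, 20.5, 0], "spin": 0}
    - {"offset": [-0.7, 24, 0], "spin": 0}
    - {"offset": [-0.8, 27.5, 0], "spin": 0}

```text
time_s: 18.35
eef_pos: [494.7, 2.7, 243.5]
ee_rot: [0.0, 0.895, 0.447, -0.0]
force: [0.1, 0.2, -0.6]
grip_width: 0.998
grip_force: 0.0
```

>>> send_rows:
  targets:
    - {"offset": [-0.1, 3.5, -1], "spin": 0}
    - {"offset": [-0.2, 7, -3], "spin": 0}
    - {"offset": [-0.2, 10.5, -5], "spin": 0}
    - {"offset": [-0.2, 14, -7], "spin": 0}
    - {"offset": [-0.2, 16.5, -9], "spin": 0}
    - {"offset": [-0.2, 16.8, -10], "spin": 0}
    - {"offset": [-0.2, 16.8, -10], "spin": 0}
    - {"offset": [-0.2, 16.8, -10], "spin": 0}

```text
time_s: 19.02
eef_pos: [493.2, 169.0, 143.6]
ee_rot: [0.0, 0.895, 0.447, -0.0]
force: [0.6, -0.8, -0.1]
grip_width: 1.001
grip_force: 0.0
```

```bash
cat > blk.py <<'E'
from h import *
import sys
s=ctrl.sense();im,d,K,V=cap('wrist');print(s['time_s'],s['eef_pos'])
X,Y,z0,z1=map(float,sys.argv[1:5])
C=cloud(d,K,V).reshape(-1,3)
Q=C[(np.hypot(C[:,0]-X,C[:,1]-Y)<45)&(C[:,2]>z0)&(C[:,2]<z1)]
print(len(Q),cv2.minAreaRect(Q[:,:2].astype(np.float32)),np.median(Q[:,2]))
E
python3 blk.py 492 170 78 88; python3 -c "
from rig import ctrl
print(ctrl.sense()['eef_pos'])"
```

```text
19.0167 [493.17599172 169.03774076 143.56828903]
4196 ((491.8992614746094, 169.7127685546875), (49.35630798339844, 30.038036346435547), 53.133480072021484) 82.5099176555674
[493.53380724 168.77496685 144.27561646]
```

>>> send_rows:
  targets:
    - {"offset": [-0.1, 0.15, -2.5], "spin": 0}
    - {"offset": [-0.1, 0.15, -5], "spin": 0}
    - {"offset": [-0.1, 0.15, -7.5], "spin": 0}
    - {"offset": [-0.1, 0.15, -9.5], "spin": 0}
    - {"offset": [-0.1, 0.15, -10.5], "spin": 0}
    - {"offset": [-0.1, 0.15, -10.9], "spin": 0}
    - {"offset": [-0.1, 0.15, -10.9], "spin": 0}

```text
time_s: 19.65
eef_pos: [492.3, 170.7, 35.0]
ee_rot: [0.0, 0.895, 0.447, 0.0]
force: [0.5, 0.0, 0.1]
grip_width: 0.999
grip_force: 0.0
```

>>> send_rows:
  targets:
    - {"offset": [0, 0, 0], "spin": 0}
    - {"offset": [0, 0, 0], "spin": 0}
    - {"offset": [0, 0, 0], "spin": 0}
    - {"offset": [0, 0, 0], "spin": 0}
    - {"offset": [0, 0, 0], "spin": 0}
    - {"offset": [0, 0, 0], "spin": 0}
    - {"offset": [0, 0, 0], "spin": 0}
    - {"offset": [0, 0, 0], "spin": 0}
  grip: 0
  squeeze: 40

```text
time_s: 20.32
eef_pos: [492.0, 171.4, 35.2]
ee_rot: [0.0, 0.895, 0.447, 0.0]
force: [-1.4, -0.0, 5.8]
grip_width: 0.346
grip_force: 42.5
```

>>> send_rows:
  targets:
    - {"offset": [0, 0, 1], "spin": 0}
    - {"offset": [0, 0, 3], "spin": 0}
    - {"offset": [0, 0, 6], "spin": 0}
    - {"offset": [0, 0, 9], "spin": 0}
    - {"offset": [0, 0, 12], "spin": 0}
    - {"offset": [0.5, -3, 15], "spin": 0}
    - {"offset": [1, -6, 17], "spin": 0}
    - {"offset": [1.5, -9, 17], "spin": 0}

```text
time_s: 20.98
eef_pos: [508.1, 80.5, 209.4]
ee_rot: [0.002, 0.894, 0.448, 0.003]
force: [0.9, 0.8, -1.9]
grip_width: 0.345
grip_force: 41.7
```

>>> send_rows:
  targets:
    - {"offset": [1, -3.5, 0], "spin": 0}
    - {"offset": [2, -7, 0], "spin": 0}
    - {"offset": [3, -10.5, 0], "spin": 0}
    - {"offset": [4, -14, 0], "spin": 0}
    - {"offset": [5, -17.5, 0], "spin": 0}
    - {"offset": [6, -21, 0], "spin": 0}
    - {"offset": [7.2, -24.5, -1], "spin": 0}
    - {"offset": [8.2, -27.3, -2], "spin": 0}

```text
time_s: 21.65
eef_pos: [588.9, -194.2, 184.9]
ee_rot: [0.0, 0.895, 0.447, 0.0]
force: [0.8, 0.6, -3.0]
grip_width: 0.347
grip_force: 41.6
```

>>> send_rows:
  targets:
    - {"offset": [0, -0.4, -2], "spin": 0}
    - {"offset": [0, -0.4, -4.5], "spin": 0}
    - {"offset": [0, -0.4, -6.5], "spin": 0}
    - {"offset": [0, -0.4, -7.2], "spin": 0}
    - {"offset": [0, -0.4, -7.2], "spin": 0}
    - {"offset": [0, -0.4, -7.2], "spin": 0}

```text
time_s: 22.15
eef_pos: [589.0, -195.7, 113.6]
ee_rot: [0.0, 0.894, 0.447, 0.0]
force: [0.9, 0.2, -2.1]
grip_width: 0.344
grip_force: 41.6
```

```bash
python3 wl.py w5; python3 blk.py 589 -196 145 170
```

```text
22.2 [ 589.3 -195.8  114.2] [0.  0.9 0.4 0. ]
(50, 66) 27511 [array([ 568.4, -224.1]), array([172.8, 130.4]), np.float64(53.6)] 59.49721851162445
(66, 74) 2215 [array([ 594.6, -188.5]), array([48.6, 48.2]), np.float64(53.5)] 69.53029106754738
(133, 150) 3294 [array([ 593.6, -186.1]), array([32.1, 53.4]), np.float64(73.6)] 141.68138156483923
(100, 200) 64005 [array([ 590.2, -194. ]), array([ 44.9, 124.8]), np.float64(51.6)] 171.1613425294036
22.2 [ 589.3408949  -195.7810037   114.23440308]
22447 ((590.474609375, -194.1402587890625), (44.486183166503906, 89.4412841796875), 52.878536224365234) 161.55263843256117
```

View pics/w5.png

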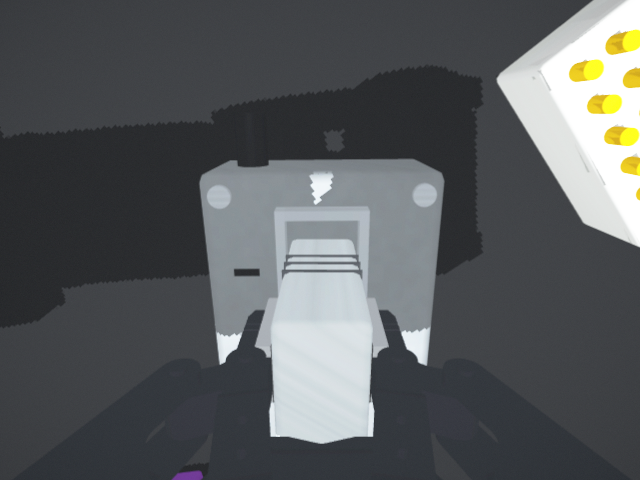

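Laterally the block lines up with the pocket: both centres are at about column 322. I'll check the fore-aft fit from depth before lowering.

```bash
python3 - <<'E'
from h import *
np.set_printoptions(precision=1,suppress=True)
z=np.load('w5.npz');P=cloud(z['d'],z['K'],z['V']);e=-np.array([np.cos(np.radians(53.6)),np.sin(np.radians(53.6))])
for v in list(range(200,320,6)):
    p=P[v,322];print(v,(p[:2]-[548.4,-251.6])@e,p[2])
E
```

```text
200 -105.71001520325204 59.95933442072328
206 -102.51050072314749 60.00231559946431
212 -101.55480692826134 68.92663012507748
218 -98.56440029859823 69.42467013447686
224 -92.54842112956413 59.538839478867686
230 -89.57161837605157 60.76241824571508
236 -85.8416930553705 59.64153826755833
242 -92.1783498920484 88.20166396086287
248 -92.64318122789001 97.71725256912333
254 -92.3688190253606 104.45696774853255
260 -92.3278189347036 111.24914868057542
266 -92.53240153530393 118.10808901121322
272 -92.65774207727077 124.26474482423197
278 -91.97590151047726 128.18182774826965
284 -92.6669574560841 134.76791145665806
290 -92.2770225569676 138.68093498721396
296 -92.23528658435279 143.03377533405904
302 -92.228665452665 147.17958580022383
308 -92.09185922483935 150.83385650281832
314 -92.09477037744811 154.5206747886861
```

>>> send_rows:
  targets:
    - {"offset": [0, 0, -0.5], "spin": 0}
    - {"offset": [0, 0, -1], "spin": 0}
    - {"offset": [0, 0, -1.4], "spin": 0}
    - {"offset": [0, 0, -1.7], "spin": 0}
    - {"offset": [0, 0, -1.9], "spin": 0}
    - {"offset": [0, 0, -2], "spin": 0}
    - {"offset": [0, 0, -2.1], "spin": 0}
    - {"offset": [0, 0, -2.1], "spin": 0}

```text
time_s: 22.92
eef_pos: [588.8, -195.6, 92.2]
ee_rot: [0.0, 0.895, 0.447, 0.0]
force: [-1.1, 1.9, 3.1]
grip_width: 0.348
grip_force: 42.5
```

Contact at the expected height. Releasing and retreating.

>>> send_rows:
  targets:
    - {"offset": [0, 0, 0], "spin": 0}
    - {"offset": [0, 0, 0], "spin": 0}
    - {"offset": [0, 0, 0], "spin": 0}
    - {"offset": [0, 0, 0], "spin": 0}
    - {"offset": [0, 0, 0], "spin": 0}
    - {"offset": [0, 0, 0], "spin": 0}
    - {"offset": [0, 0, 0], "spin": 0}
  grip: 1

```text
time_s: 23.5
eef_pos: [588.7, -195.7, 91.6]
ee_rot: [0.0, 0.895, 0.447, 0.0]
force: [0.2, 0.2, -0.4]
grip_width: 1.001
grip_force: 0.0
```

>>> send_rows:
  targets:
    - {"offset": [0, 0, 2], "spin": 0}
    - {"offset": [0, 0, 5], "spin": 0}
    - {"offset": [0, 0, 8], "spin": 0}
    - {"offset": [0, 0, 11], "spin": 0}
    - {"offset": [0, 0, 14], "spin": 0}
    - {"offset": [-1.5, -2, 17], "spin": 0}
    - {"offset": [-3, -4, 19], "spin": 0}
    - {"offset": [-3, -4, 19], "spin": 0}

```text
time_s: 24.17
eef_pos: [557.9, -239.0, 286.5]
ee_rot: [0.004, 0.895, 0.446, 0.001]
force: [0.3, -1.2, -0.0]
grip_width: 1.004
grip_force: 0.0
```

```bash
python3 ang.py; python3 wl.py w6; python3 blk.py 589 -196 132 150; python3 -c "
from h import *
save('side6.png',ctrl.capture('side')[0])
a=cv2.imread('pics/w6.png');b=cv2.imread('pics/side6.png')
b=cv2.resize(b[120:360,160:480],(400,300));a=cv2.resize(a,(400,300));cv2.imwrite('pics/c2.png',cv2.hconcat([a,b]))"
```

```text
24.1667 3354
theta 0.6099999999999999 2.7808054329242893
24.2667 [ 558.6 -236.1  281.9] [0.  0.9 0.4 0. ]
(50, 66) 23825 [array([ 548.5, -251.2]), array([238.9, 130.2]), np.float64(53.7)] 59.66197904898348
(66, 74) 2049 [array([ 548.1, -251.8]), array([204.3,  48.1]), np.float64(53.7)] 69.67487497450054
(133, 150) 3358 [array([ 554.6, -241.7]), array([159.5,  30. ]), np.float64(53.1)] 139.53281257069386
(100, 200) 5215 [array([ 548.7, -249.7]), array([181. ,  30.1]), np.float64(53.2)] 139.64169671333218
24.2667 [ 558.55148364 -236.10477511  281.92988359]
2765 ((587.8587036132812, -197.23678588867188), (49.3647575378418, 29.947006225585938), 53.05841827392578) 139.49487290984177
```

View pics/c2.png

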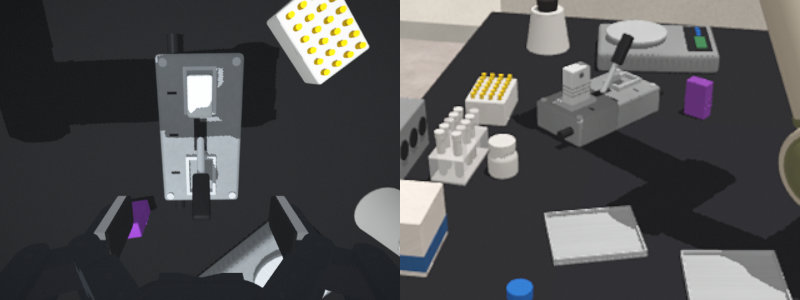

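The block stands squarely in the -y pocket at (201,92), with its top at z = 139.5, which matches the pocket floor plus 80 mm. The lever lies fully over to the other side, and everything else is where it was.

```bash
python3 -c "
from rig import ctrl
print(ctrl.finish_job())"
```

```text
the job is handed in; nothing more can be done
None
```

The job is handed in at about 24 s: the block went to the tray and now stands in the -y pocket, and the lever rested about 2.7 s at centre-off before going fully over (about 0.61 rad).

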